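# Clear the plank and take a moisture reading

### The job

Sweep the four offcuts off the plank with the sanding block, not with the fingers, while the moisture meter waits in its cradle, and lay the block back flat on the bench. Then lift the meter out of its cradle and press both its pins lightly, with about 10 N, onto the crayon cross: centred on the crossing, meter upright, the pins in line with the long stroke. Finish while still holding the meter pressed there, and leave the other things on the bench where they are.

Things in the scene. Friction and masses are not known exactly. Their poses are not given: they have to be found in the camera images.
- plank: Sample plank of pale timber lying flat on the bench and fast (it does not move): 180 mm wide (its x axis), 340 mm long along the grain (its y axis), 45 mm thick, white-sealed ends. Origin at the centre of its underside on the bench, so its upper face is at z = 45 mm.
- cross: Black lumber-crayon cross drawn on the plank's upper face, flat: long stroke 70 mm along the grain (its y axis, parallel to the plank's y), short stroke 40 mm across (its x axis), strokes 6 mm wide. Origin where the strokes cross, on the plank's upper face. Partly covered by offcuts at first.
- offcut0: Loose wooden offcut 1, 40 x 22 x 16 mm, about 11 g, lying flat on the plank on or around the crayon cross; origin at the centre of its underside, z up. All four offcuts start with their centres within 60 mm of the cross centre.
- offcut1: Loose wooden offcut 2, 32 x 28 x 16 mm, about 11 g, lying flat on the plank on or around the crayon cross; origin at the centre of its underside, z up. All four offcuts start with their centres within 60 mm of the cross centre.
- offcut2: Loose wooden offcut 3, 36 x 25 x 16 mm, about 11 g, lying flat on the plank on or around the crayon cross; origin at the centre of its underside, z up. All four offcuts start with their centres within 60 mm of the cross centre.
- offcut3: Loose wooden offcut 4, 38 x 24 x 16 mm, about 11 g, lying flat on the plank on or around the crayon cross; origin at the centre of its underside, z up. All four offcuts start with their centres within 60 mm of the cross centre.
- sander: Hand sanding block, pad down on the bench, loose, 0.26 kg: grey base 70 mm (x) by 190 mm (y), 20 mm high; on top a black ridge handle along y, 28 mm wide (x), 130 mm long, from 20 to 60 mm above the pad. Pinch the handle across x from above, TCP about 45 mm above the pad. Origin at the centre of the pad's underside, z up.
- meter: Pin moisture meter, loose, 0.17 kg, upright, pins down, in its cradle. Grey body 26 mm thick (x), 56 wide (y), from 9 to 150 mm above the pin tips; display on -x face. Two rigid steel pins, 3 mm thick, 9 mm long, 30 mm apart along y. Origin midway between the tips, z up the body. Pinch across x, TCP 90-105 mm above the tips. No spring: force climbs to 20 N within about 1 mm, so touch down slowly.
- pin_a (a point): Tip of the meter's pin on its +y side.
- pin_b (a point): Tip of the meter's pin on its -y side.
- cradle: Black charging cradle fixed to the bench, 58 mm (x) by 88 mm (y), 45 mm high, open on top; its pocket, 3-4 mm larger than the meter all round, holds the meter's lowest 27 mm: lift the meter 40 mm straight up to clear it. Origin at the centre of its underside; the meter's pin tips stand 9 mm above that, axes as the meter's.
- square: Bystander: try square lying flat, dark wooden stock 28 x 115 x 19 mm (origin at the centre of its underside, long side along y) with a steel blade 150 mm long along +x.
- bitcase: Bystander: open black case of driver bits, 110 x 150 mm, its lid standing up at the +x side to about 110 mm; origin at the centre of the base's underside.
- earmuffs: Bystander: red ear defenders lying on the bench, 80 mm high; origin on the bench between the two cups, which lie along y; the headband reaches 150 mm to +x.
- tape: Bystander: black tape measure, 70 x 40 x 66 mm; origin at the centre of its underside.
Mind the look-alikes: they are no part of the job. Leave any turquoise look-alike of the meter alone. Leave any green look-alike of the offcut1 alone.

How it is judged (in metres and radians):
On the way, in this order (a step that is already met when the one before it is completed fails the run):
1. all four offcuts are off the plank while the meter is still in its cradle (height (world z) of each of offcut0, offcut1, offcut2, offcut3 below 0.03 m and distance of meter from where it was at the start of the episode below 0.01 m), for 0.2 s.
2. the sanding block lies flat on the bench, let go (height (world z) of sander below 0.008 m and angle between sander's own z axis and vertical below 0.1 rad and linear speed of sander below 0.03 m/s and contact force between the fingers and sander below 0.1 N), for 0.2 s.
3. the meter is out of its cradle, held by the fingers (height (world z) of sander below 0.008 m and angle between sander's own z axis and vertical below 0.1 rad and z of meter in the frame of cradle above 0.04 m and contact force between the fingers and meter above 1 N), for 0.2 s.
At the end, for the whole second after the job is handed in: Fingers hold the meter on the plank: pins midpoint within 8 mm of the cross, both tips within 3 mm of the face, within 0.10 rad of upright, 0.17 rad of the long stroke, 2-20 N, touching no cradle, block or offcut. Offcuts are off the plank (below 30 mm), block flat and still on the bench (horizontal distance between meter and cross below 0.008 m and angle between each of meter, sander's own z axis and vertical below 0.1 rad and angle between the y axis of meter and the y axis of cross, either way round below 0.17 rad and z of pin_a in the frame of plank between 0.042 and 0.048 m and z of pin_b in the frame of plank between 0.042 and 0.048 m and contact force between meter and plank between 2 and 20 N and contact force between the fingers and meter above 1 N and contact force between meter and cradle below 0.1 N and contact force between meter and offcut0 below 0.1 N and contact force between meter and offcut1 below 0.1 N and contact force between meter and offcut2 below 0.1 N and contact force between meter and offcut3 below 0.1 N and contact force between meter and sander below 0.1 N and height (world z) of each of offcut0, offcut1, offcut2, offcut3 below 0.03 m and height (world z) of sander below 0.008 m and linear speed of sander below 0.03 m/s); the arm keeps its last pose, push and grip.
It fails at once if an offcut is pushed with the fingers (contact force between the fingers and offcut0 above 0.5 N or contact force between the fingers and offcut1 above 0.5 N or contact force between the fingers and offcut2 above 0.5 N or contact force between the fingers and offcut3 above 0.5 N).
It fails at once if the meter is pressed hard on the plank (over 45 N) (contact force between meter and plank above 45 N).
It fails at once if a bystander (square, bit case, ear defenders, tape) is moved more than 30 mm (distance of any of square, bitcase, earmuffs, tape from where it was at the start of the episode above 0.03 m).
It also fails if it takes over 67 s, if anything falls off the work surface, if the arm or the gripper's body presses on something with over 40 N, if the wrist force passes 120 N, or if a joint passes its speed limit or range.

### The arm

A 6-joint arm with a two-finger parallel gripper is mounted at the origin on the work surface. World frame = base frame: x ahead of the robot, y to its left, z up, the work surface at z = 0. Lengths are in mm, angles in rad, forces in N, time in s.
With the tool pointing down it reaches from about 350 to 975 mm from the base axis. Payload 7.1 kg.
Tool frame: the origin (TCP) lies between the finger pads, 19 mm behind the fingertips; this is the grasp point; z points along the fingers, y is the line along which they close (so a half turn about z gives the same grasp; the last joint's range is limited). The gripper opens to 88 mm and grips with 3 to 60 N. Pads are 20 mm wide; open, the fingers measure 115 mm over their backs; the gripper's body (75 mm by 178 mm) begins 61 mm behind the grasp point.
Start: joints at [1.106, 0.423, 1.63, -0, 1.089, -0.019], TCP at [269.455, 563.914, 241.375] pointing down, gripper open.
Joint ranges: [-3, 3], [-0.9, 2.11], [0.09, 2.58], [-1.31, 4.45], [0.11, 2.69], [-2.54, 2.54]. Speed limits (rad/s): [2.39, 2.39, 3.01, 3.14, 3.14, 3.14].

### API

Orientations are given as a rotation vector (axis times angle).
In Python, from workcell import get_obs, get_image, camera_params, close_job gives the robot as it stands.
- The arm moves only by the shell command python3 -m creep 'ROWS' [OPENING]. ROWS is a JSON object of lists of equal length, an entry for each row: "delta_pos": the shift along the tool's x, y, z in m, a list of three; "twist": the turn, a rotation vector about the tool's x, y, z in degrees, a list of three. A call has 1 to 20 rows; each row shifts and turns the commanded pose from where the row before left it, along the tool's axes as they then stand; what a row does not reach is not made up. A row lasts 1/12 s, in which the tool goes at most 41.7 mm and 7.16 degrees, less where a joint would pass 70% of its speed; a pose out of reach is approached as far as the arm can. A call with a gripper value outside its range is refused whole. OPENING is the opening, from 0 (shut) to 1 (fully open), set as the call begins (- or left out, the last holds). The fingers move at their own pace and stop on an object; the grip force is fixed at half the most. Time passes only in rows, so rows that do not move let the fingers close. It gives the time, the measured TCP pose, the force, the opening and the grip force at its end, in the units of the state.
- get_obs(): the state, without advancing time (a new reading comes with each control period).
- get_image(name): name is "scene" or "top"; returns (picture, depth): 400x640x3 uint8, red, green, blue; 400x640 float32, mm along the optical axis (not along the pixel's ray), 0 where there is no reading.
- camera_params(name): a dict with "camera_matrix" (3x3 intrinsics, pixels), "extrinsics" (4x4, takes a point from camera to world coordinates). Camera axes: x right, y down, z forward; pixel columns grow to the right and rows downward; lengths in mm; the calibration is good to about 2 mm. A picture is of the moment at which its call begins. camera_params takes no time and is no camera call.
- close_job(): hands the job in; it is judged then, once.
The state is a dict: "t": time; "qpos": joint angles; "qvel": joint speeds; "joint_torque": joint torques, N m; "ee_pos": TCP position; "orientation": TCP orientation; "ft_force": force on the tool from outside, world axes, zero at the start; "moment": the same for the moment, N m; "width": finger opening in mm; "grasp_force": force on a finger pad.
Only numpy, scipy, OpenCV 4.12 (cv2) and the standard library are available. Lean on these libraries where they do the work, as an engineer would, in place of code of your own. Each camera call takes 0.05 s, during which the arm holds its last target. There are 200 camera calls.

## Working session

There is one attempt and no reset: what is moved stays moved. The work goes in short steps, Python scripts to look and compute and a shell command to move; the robot and the scene stay as the last step left them, time stands still between calls to the robot, and variables do not carry over. Pictures are saved under pics/ and viewed, at most 12 in all, crops included, and the job is handed in when it is done.

```bash
mkdir -p pics; ls
python3 - <<'E'
from workcell import *
import cv2,numpy as np
for n in ["scene","top"]:
    p,d=get_image(n); cv2.imwrite(f"pics/{n}0.png",p[:,:,::-1]); np.save(f"pics/{n}0.npy",d)
    c=camera_params(n); print(n,np.round(c["camera_matrix"],1).tolist(),np.round(c["extrinsics"],3).tolist())
print(get_obs())
E
```

```text
pics
scene [[446.8, 0.0, 313.8], [0.0, 446.8, 199.1], [0.0, 0.0, 1.0]] [[-0.369, 0.538, -0.758, 1473.819], [0.929, 0.193, -0.316, 435.078], [-0.023, -0.821, -0.571, 720.342], [0.0, 0.0, 0.0, 1.0]]
top [[381.4, 0.0, 312.6], [0.0, 381.4, 196.3], [0.0, 0.0, 1.0]] [[0.105, -0.969, 0.225, 349.869], [-0.994, -0.103, 0.022, 62.514], [0.002, -0.226, -0.974, 1210.363], [0.0, 0.0, 0.0, 1.0]]
{'t': 0.1, 'qpos': array([ 1.10596896e+00,  4.23755112e-01,  1.63060755e+00, -5.50924488e-05,
        1.08862187e+00, -1.90127277e-02]), 'qvel': array([-1.37587324e-03,  8.46561907e-05, -9.23457722e-04,  5.68681609e-04,
       -3.83159007e-05, -1.17720108e-03]), 'joint_torque': array([-8.28982884e-04, -5.45615101e+01, -2.74325770e+01,  6.43747766e-02,
        1.88626244e-02, -7.18512695e-06]), 'ee_pos': array([269.27584212, 563.48193009, 240.68760428]), 'orientation': array([-6.94396555e-01, -3.06359525e+00,  2.14084512e-03]), 'ft_force': array([-0.15593767, -0.34764813, -0.38448283]), 'moment': array([-0.00667571, -0.01344347,  0.02303608]), 'grasp_force': 0.0, 'width': 88.1250005197134}
```

View pics/top0.png

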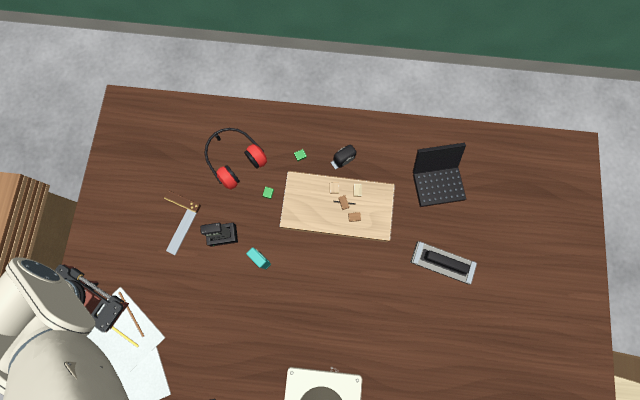

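View pics/scene0.png

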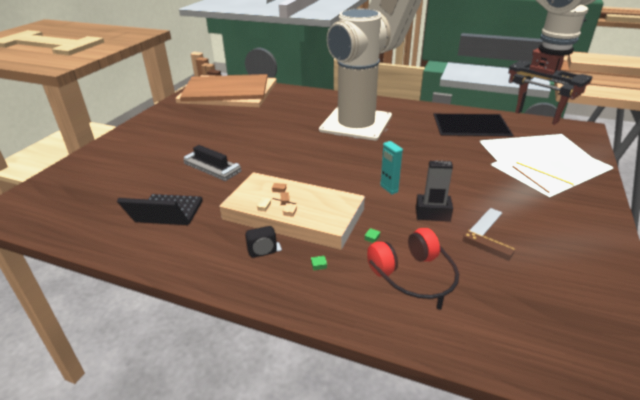

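Top view: plank (337,206) carrying four tan and brown offcuts at (334,187), (357,190), (344,202) and (355,216). The sander is at (445,262) and the grey meter in its black cradle at (219,233). The turquoise look-alike at (258,258) and the green blocks at (300,155) and (268,192) are to be left alone. I'll confirm in enlarged crops.

```bash
python3 - <<'E'
import cv2,numpy as np
i=cv2.imread("pics/top0.png")
a=cv2.resize(i[160:250,270:400],None,fx=6,fy=6,interpolation=cv2.INTER_CUBIC)
cv2.imwrite("pics/c1.png",a)
b=cv2.resize(i[215:275,190:280],None,fx=4.4,fy=4.4,interpolation=cv2.INTER_CUBIC)
c=cv2.resize(i[230:290,400:490],None,fx=4.4,fy=4.4,interpolation=cv2.INTER_CUBIC)
cv2.imwrite("pics/c2.png",np.hstack([b,c]))
E
cat > h.py <<'E'
from workcell import *
import numpy as np,cv2
from scipy.spatial.transform import Rotation as R
C={n:camera_params(n) for n in("top","scene")}
def ray(n,u,v,z):
    K,T=C[n]["camera_matrix"],C[n]["extrinsics"]
    d=np.array(T)[:3,:3]@np.linalg.solve(np.array(K),[u,v,1]); o=np.array(T)[:3,3]
    return o+d*(z-o[2])/d[2]
def cloud(n,D):
    K,T=np.array(C[n]["camera_matrix"]),np.array(C[n]["extrinsics"])
    v,u=np.mgrid[:400,:640]; P=np.stack([(u-K[0,2])/K[0,0]*D,(v-K[1,2])/K[1,1]*D,D],-1)
    return P@T[:3,:3].T+T[:3,3]
E
```

```text
(no output)
```

View pics/c1.png

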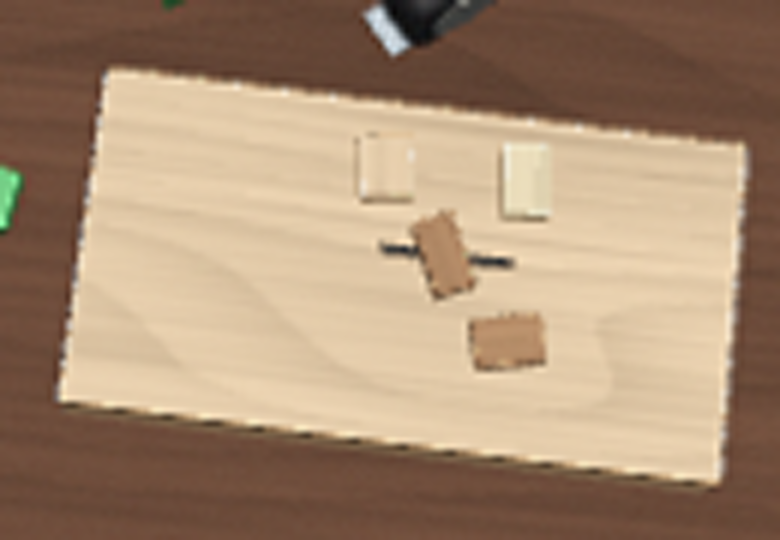

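View pics/c2.png

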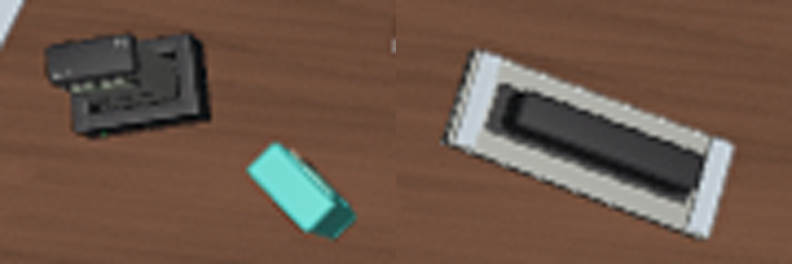

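Crop 1: plank face corners at (107,69), (746,145), (720,483), (60,402); cross long-stroke ends at (382,247) and (513,263); four natural-wood offcuts. Crop 2: the grey meter stands in the cradle, top at (46–135,36–83). The turquoise one is the look-alike. The sander base corners are at (478,50), (733,143), (706,238), (447,143).

Run:
```python
from h import *
np.set_printoptions(precision=1,suppress=True)
f=lambda p,z,ox=270,oy=160,s=6:ray("top",ox+(p[0]-s/2+.5)/s,oy+(p[1]-s/2+.5)/s,z)
Pc=[f(p,45)[:2] for p in[(107,69),(746,145),(720,483),(60,402)]]
print("plank",np.array(Pc),np.mean(Pc,0),cv2.minAreaRect(np.float32(Pc)))
e=[f(p,45)[:2] for p in[(382,247),(513,263)]];print("cross",e,np.mean(e,0),np.linalg.norm(e[1]-e[0]))
for p in[(386,165),(526,180),(443,255),(508,341)]: print("off",f(p,61))
D=np.load("pics/top0.npy");P=cloud("top",D)
def rect(n,m):
    q=P[m][:,:2]; r=cv2.minAreaRect(np.float32(q)); b=cv2.boxPoints(r); print(n,m.sum(),np.median(P[m][:,2]),r[0],r[1]); 
    for k in(0,1): d=b[k+1]-b[k]; print("   ",np.linalg.norm(d),np.degrees(np.arctan2(d[1],d[0])))
def win(u0,u1,v0,v1,z0,z1):
    m=np.zeros(D.shape,bool); m[v0:v1,u0:u1]=1; return m&(P[...,2]>z0)&(P[...,2]<z1)
rect("plank",win(270,400,160,250,38,50)); rect("offs",win(270,400,160,250,56,70))
rect("sbase",win(400,490,230,290,12,28)); rect("shandle",win(400,490,230,290,50,66))
rect("mtop",win(190,245,210,255,150,170)); rect("cradle",win(190,245,210,255,38,52))
rect("teal",win(240,275,240,275,130,170)); rect("tape",win(325,362,140,170,30,80)); rect("case",win(405,475,135,210,5,130))
rect("muff",win(195,270,120,192,10,100)); rect("bench",win(400,490,290,330,-20,20))
rect("green",win(285,312,145,165,8,30));rect("green2",win(258,280,182,202,8,30))
rect("square",win(160,212,190,260,6,40))
sc=[f((p[0],p[1]),20,400-396/4.4,230,4.4)[:2] for p in[(478,50),(733,143),(706,238),(447,143)]];print("sander",np.mean(sc,0),cv2.minAreaRect(np.float32(sc)))
```

```text
plank [[ 692.   176.9]
 [ 686.2 -162.9]
 [ 506.8 -159.9]
 [ 512.6  179.5]] [599.4   8.4] ((599.409423828125, 8.522964477539062), (339.94281005859375, 179.42852783203125), 89.01325225830078)
cross [array([611.1,  22.8]), array([609.9, -45.8])] [610.5 -11.5] 68.62446333018772
off [651.1  25.3  61. ]
off [650.8 -47.5  61. ]
off [606.7  -8.2  61. ]
off [565.5 -45.1  61. ]
plank 5695 44.95799073122589 (628.8175048828125, 8.356826782226562) (342.09661865234375, 240.01492309570312)
    240.01491 -1.2361412
    342.09662 88.763855
offs 394 61.011053821837095 (646.9918212890625, -11.079811096191406) (195.70858764648438, 97.1593246459961)
    97.159325 -85.724304
    195.70862 4.2756605
sbase 911 20.337329970285737 (459.60797119140625, -334.5031433105469) (190.58763122558594, 71.10326385498047)
    71.10325 -14.821621
    190.5876 75.17837
shandle 422 59.645400613470656 (459.6296081542969, -334.30206298828125) (129.60015869140625, 28.910762786865234)
    28.910736 -15.01143
    129.60016 74.98855
mtop 196 158.6078782330835 (472.1546936035156, 360.16925048828125) (26.897485733032227, 57.3250579
[... 866 characters left out ...]
34765625, -349.27734375) (114.91039276123047, 281.9501953125)
    281.95023 -83.969376
    114.9104 6.030619
green 86 15.964531340646772 (761.337158203125, 146.54342651367188) (28.4853572845459, 30.953399658203125)
    30.953434 -58.618183
    28.485407 31.381699
green2 91 16.385642333563737 (624.527587890625, 241.74526977539062) (42.17206954956055, 31.937599182128906)
    31.937593 -7.9011607
    42.17206 82.0989
square 637 15.307366063768995 (503.5093078613281, 487.4053955078125) (217.96478271484375, 144.96759033203125)
    144.96762 -66.35073
    217.96483 23.649265
sander [ 460.  -334.9] ((459.87554931640625, -334.700439453125), (187.88592529296875, 70.01509094238281), 75.60073852539062)
```

```bash
cat >> h.py <<'E'
def goal(x,y,z,h):
    """print shift (tool axes, mm) now, twist (deg), and shift if twist is done first"""
    o=get_obs(); r=R.from_rotvec(o["orientation"]); a=np.radians(h)
    Y=np.array([np.cos(a),np.sin(a),0]); Z=np.array([0,0,-1.]); g=R.from_matrix(np.stack([np.cross(Y,Z),Y,Z],1))
    d=np.array([x,y,z])-o["ee_pos"]; tw=(r.inv()*g).as_rotvec(degrees=True)
    print("t %.2f"%o["t"],"pos",o["ee_pos"].round(1),"q",o["qpos"].round(2),"F",o["ft_force"].round(1),"w %.1f"%o["width"])
    print("shift now",r.inv().apply(d).round(1),"twist",tw.round(2),"shift after twist",g.inv().apply(d).round(1))
E
python3 -c "
from h import *
goal(459.6,-334.4,150,-15)"
```

```text
t 0.10 pos [269.3 563.5 240.7] q [ 1.11  0.42  1.63 -0.    1.09 -0.02] F [-0.2 -0.3 -0.4] w 88.1
shift now [-558.9 -727.9   91.7] twist [-7.000e-02  6.000e-02  7.946e+01] shift after twist [-818.   416.2   90.7]
```

```bash
python3 -m creep '{"delta_pos":[[0,0,0],[0,0,0],[0,0,0],[0,0,0],[0,0,0],[0,0,0],[0,0,0],[0,0,0],[0,0,0],[0,0,0],[0,0,0],[0,0,0],[-0.02,0.01,0],[-0.03,0.015,0],[-0.034,0.0173,0],[-0.034,0.0173,0],[-0.034,0.0173,0],[-0.034,0.0173,0],[-0.034,0.0173,0],[-0.034,0.0173,0]],"twist":[[0,0,6.6],[0,0,6.6],[0,0,6.6],[0,0,6.6],[0,0,6.6],[0,0,6.6],[0,0,6.6],[0,0,6.6],[0,0,6.6],[0,0,6.6],[0,0,6.6],[0,0,6.6],[0,0,0],[0,0,0],[0,0,0],[0,0,0],[0,0,0],[0,0,0],[0,0,0],[0,0,0]]}' 1
python3 -m creep '{"delta_pos":[[-0.034,0.0173,0],[-0.034,0.0173,0],[-0.034,0.0173,0],[-0.034,0.0173,0],[-0.034,0.0173,0],[-0.034,0.0173,0],[-0.034,0.0173,0],[-0.034,0.0173,0],[-0.034,0.0173,0.009],[-0.034,0.0173,0.009],[-0.034,0.0173,0.009],[-0.034,0.0173,0.009],[-0.034,0.0173,0.009],[-0.034,0.0173,0.009],[-0.034,0.0173,0.009],[-0.03,0.0173,0.009]],"twist":[[0,0,0],[0,0,0],[0,0,0],[0,0,0],[0,0,0],[0,0,0],[0,0,0],[0,0,0],[0,0,0],[0,0,0],[0,0,0],[0,0,0],[0,0,0],[0,0,0],[0,0,0],[0,0,0]]}'
python3 -c "
from h import *
goal(459.6,-334.4,45,-15)"
```

```text
t: 1.77
ee_pos: [329.1, 283.6, 241.2]
orientation: [2.487, 1.919, -0.001]
ft_force: [-0.0, 0.4, 0.2]
width: 88.1
grasp_force: 0.0
t: 3.1
ee_pos: [459.4, -309.4, 168.6]
orientation: [-2.489, -1.917, 0.0]
ft_force: [0.0, 0.1, 0.3]
width: 87.9
grasp_force: 0.0
t 3.10 pos [ 459.4 -309.4  168.6] q [-0.61  0.42  1.84 -0.    0.88 -0.36] F [0.  0.1 0.3] w 87.9
shift now [-24.1   6.7 123.5] twist [-0.03 -0.    0.21] shift after twist [-24.    6.7 123.6]
```

```bash
python3 -m creep '{"delta_pos":[[0,0,0],[0,0,0.01],[0,0,0.015],[0,0,0.015],[0,0,0]],"twist":[[0,0,0],[0,0,0],[0,0,0],[0,0,0],[0,0,0]]}'
python3 -c "
from h import *
goal(459.6,-334.4,45,-15)"
```

```text
t: 3.52
ee_pos: [457.5, -304.7, 126.5]
orientation: [-2.483, -1.916, 0.003]
ft_force: [-0.9, 0.1, 0.2]
width: 87.7
grasp_force: 0.0
t 3.52 pos [ 457.5 -304.7  126.5] q [-0.61  0.48  1.87  0.    0.8  -0.35] F [-0.9  0.1  0.2] w 87.7
shift now [-28.4  10.   81.4] twist [-0.31 -0.12  0.31] shift after twist [-28.2   9.7  81.5]
```

```bash
python3 -m creep '{"delta_pos":[[-0.014,0.005,0],[-0.014,0.005,0],[0,0,0.02],[0,0,0.02],[0,0,0.02],[0,0,0.015],[0,0,0.006],[0,0,0],[0,0,0],[0,0,0]],"twist":[[0,0,0.2],[0,0,0],[0,0,0],[0,0,0],[0,0,0],[0,0,0],[0,0,0],[0,0,0],[0,0,0],[0,0,0]]}'
python3 -c "
from h import *
goal(459.6,-334.4,45,-15)"
```

```text
t: 4.35
ee_pos: [462.9, -337.7, 49.6]
orientation: [2.49, 1.912, 0.001]
ft_force: [0.5, -0.0, -0.0]
width: 87.5
grasp_force: 0.0
t 4.35 pos [ 462.9 -337.7   49.6] q [-0.65  0.63  1.84 -0.    0.67 -0.39] F [ 0.5 -0.  -0. ] w 87.5
shift now [ 2.3 -4.1  4.6] twist [0.11 0.05 0.05] shift after twist [ 2.3 -4.1  4.6]
```

```bash
python3 -m creep '{"delta_pos":[[0.002,-0.003,0.004],[0,0,0],[0,0,0]],"twist":[[0,0,0],[0,0,0],[0,0,0]]}'
python3 -m creep '{"delta_pos":[[0,0,0],[0,0,0],[0,0,0],[0,0,0],[0,0,0],[0,0,0],[0,0,0],[0,0,0]],"twist":[[0,0,0],[0,0,0],[0,0,0],[0,0,0],[0,0,0],[0,0,0],[0,0,0],[0,0,0]]}' 0
python3 -m creep '{"delta_pos":[[0,0,-0.01],[0,0,-0.02],[0,0,-0.03],[0,0,-0.03],[0,0,-0.03],[0,0,0],[0,0,0]],"twist":[[0,0,0],[0,0,0],[0,0,0],[0,0,0],[0,0,0],[0,0,0],[0,0,0]]}'
python3 -c "
from h import *
goal(600,105,180,-91)"
```

```text
t: 4.6
ee_pos: [459.7, -333.9, 44.7]
orientation: [2.491, 1.914, 0.0]
ft_force: [0.3, 0.4, -0.4]
width: 87.9
grasp_force: 0.0
t: 5.27
ee_pos: [459.8, -334.1, 44.4]
orientation: [-2.491, -1.914, 0.0]
ft_force: [0.2, 0.3, -1.5]
width: 38.0
grasp_force: 0.0
t: 5.85
ee_pos: [460.5, -334.7, 166.3]
orientation: [2.488, 1.911, 0.002]
ft_force: [-0.6, -1.0, -2.0]
width: 27.9
grasp_force: 30.0
t 5.85 pos [ 460.5 -334.7  166.3] q [-0.65  0.44  1.81 -0.    0.89 -0.39] F [-0.6 -1.  -2. ] w 27.9
shift now [460.7  21.5 -14.3] twist [ 2.300e-01 -6.000e-02  7.606e+01] shift after twist [ 131.8 -442.   -13.7]
```

Run:
```python
from h import *
p,d=get_image("scene"); cv2.imwrite("pics/s1.png",cv2.resize(p[60:210,130:330],None,fx=4,fy=4,interpolation=cv2.INTER_CUBIC)[:,:,::-1])
P=cloud("scene",d)
p,d=get_image("top");Q=cloud("top",d)
m=(abs(Q[...,0]-460)<130)&(abs(Q[...,1]+335)<130)&(Q[...,2]>60)
for z in range(90,180,10):
    k=m&(Q[...,2]>=z)&(Q[...,2]<z+10); print("top",z,k.sum(),cv2.minAreaRect(np.float32(Q[k][:,:2])) if k.sum()>3 else "")
m=(abs(P[...,0]-460)<130)&(abs(P[...,1]+335)<130)&(P[...,2]>60)
for z in range(90,200,5):
    k=m&(P[...,2]>=z)&(P[...,2]<z+5); print("scene",z,k.sum(),np.ptp(P[k][:,:2],0).round(0) if k.sum() else "")
```

```text
top 90 1 
top 100 29 ((448.1125183105469, -276.1305847167969), (123.65031433105469, 50.35401153564453), 44.47506332397461)
top 110 143 ((468.23876953125, -300.3194885253906), (119.17549133300781, 70.47187042236328), 75.49533081054688)
top 120 467 ((467.9921875, -300.37042236328125), (118.38856506347656, 70.1664047241211), 75.48529052734375)
top 130 41 ((478.7529602050781, -285.1431884765625), (79.2873764038086, 59.965946197509766), 87.54121398925781)
top 140 22 ((467.37554931640625, -297.42681884765625), (53.07303237915039, 37.22337341308594), 76.9361572265625)
top 150 68 ((471.0150146484375, -301.92388916015625), (60.12315368652344, 42.682640075683594), 64.86338806152344)
top 160 187 ((469.28167724609375, -309.0947570800781), (71.25630950927734, 43.122467041015625), 66.42137908935547)
top 170 6 ((478.7908020019531, -328.67431640625), (7.385992527008057, 2.3612098693847656), 1.8790624141693115)
scene 90 0 
scene 95 0 
scene 100 40 [ 62. 200.]
scene 105 82 [ 69. 200.]
scene 110 86 [ 65. 199.]
scene 115 115 [ 70. 203.]
scene 120 235 [ 79. 192.]
scene 125 171 [ 85. 193.]
scene 130 52 [ 34. 128.]
scene 135 49 [ 33. 128.]
scene 140 49 [ 35. 129.]
scene 145 46 [ 37. 122.]
scene 150 51 [ 33. 126.]
scene 155 70 [ 49. 133.]
scene 160 133 [ 51. 125.]
scene 165 23 [45. 60.]
scene 170 21 [46. 30.]
scene 175 23 [43. 31.]
scene 180 21 [52. 32.]
scene 185 19 [45. 33.]
scene 190 26 [50. 32.]
scene 195 28 [50. 35.]
```

View pics/s1.png

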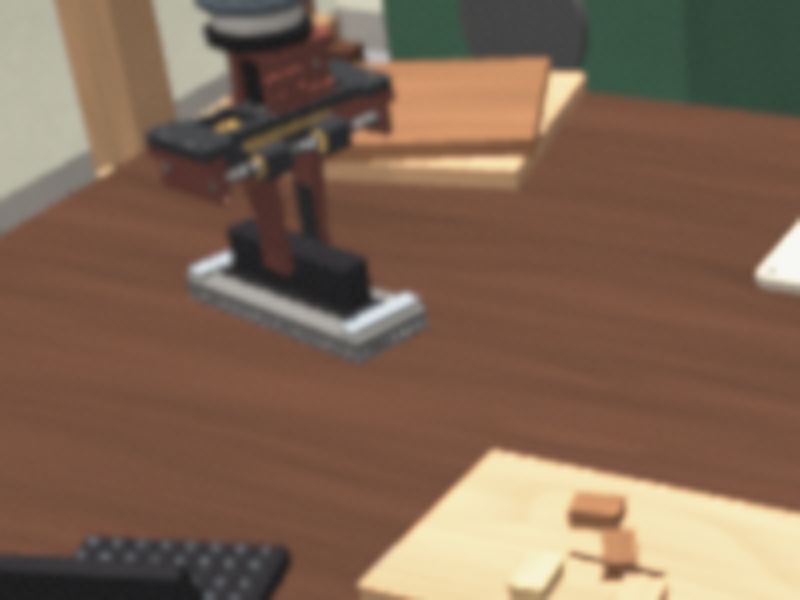

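Grip confirmed: the block hangs level at (300,280), held about 60 mm above its pad because the fingers closed while it was lifting. That's good enough for a light sweep.

```bash
python3 -m creep '{"delta_pos":[[0,0,0],[0,0,0],[0,0,0],[0,0,0],[0,0,0],[0,0,0],[0,0,0],[0,0,0],[0,0,0],[0,0,0],[0,0,0],[0,0,0],[0,0,0]],"twist":[[0,0,3],[0,0,6.5],[0,0,6.5],[0,0,6.5],[0,0,6.5],[0,0,6.5],[0,0,6.5],[0,0,6.5],[0,0,6.5],[0,0,6.5],[0,0,6.5],[0,0,5],[0,0,3]]}'
python3 -m creep '{"delta_pos":[[0.004,-0.013,0],[0.008,-0.026,0],[0.01,-0.033,0],[0.01,-0.033,0],[0.01,-0.033,0],[0.01,-0.033,0],[0.01,-0.033,0],[0.01,-0.033,0],[0.01,-0.033,0],[0.01,-0.033,0],[0.01,-0.033,0],[0.01,-0.033,0],[0.01,-0.033,0],[0.01,-0.033,0],[0.005,-0.007,0],[0,0,0],[0,0,0],[0,0,0]],"twist":[[0,0,0],[0,0,0],[0,0,0],[0,0,0],[0,0,0],[0,0,0],[0,0,0],[0,0,0],[0,0,0],[0,0,0],[0,0,0],[0,0,0],[0,0,0],[0,0,0],[0,0,0],[0,0,0],[0,0,0],[0,0,0]]}'
python3 - <<'E'
from h import *
goal(600,105,108,-91)
_,d=get_image("top");Q=cloud("top",d)
m=(abs(Q[...,0]-600)<130)&(abs(Q[...,1]-105)<60)&(Q[...,2]>112)&(Q[...,2]<132)
q=Q[m]; print(m.sum(),np.median(q[:,2]),cv2.minAreaRect(np.float32(q[:,:2])))
A=np.c_[q[:,:2]-q[:,:2].mean(0),np.ones(len(q))]; k=abs(q[:,2]-np.median(q[:,2]))<5; print(np.linalg.lstsq(A[k],q[k,2],rcond=None)[0])
m=(abs(Q[...,0]-600)<130)&(abs(Q[...,1]-105)<60)&(Q[...,2]>155)&(Q[...,2]<172); print("handle",m.sum(),np.median(Q[m][:,2]))
E
```

```text
t: 7.03
ee_pos: [458.6, -333.2, 162.1]
orientation: [-3.139, 0.033, 0.005]
ft_force: [-0.7, -0.1, -3.7]
width: 27.9
grasp_force: 30.0
t: 8.53
ee_pos: [602.7, 104.7, 163.3]
orientation: [3.141, -0.026, -0.004]
ft_force: [-0.7, -0.3, -2.8]
width: 28.0
grasp_force: 30.0
t 8.53 pos [602.7 104.7 163.3] q [ 0.15  0.5   1.71 -0.    0.93  1.74] F [-0.7 -0.3 -2.8] w 28.0
shift now [-2.6 -0.3 55.3] twist [0.04 0.14 0.06] shift after twist [-2.7 -0.3 55.3]
0 nan ((0.0, 0.0), (0.0, 0.0), 0.0)
[0. 0. 0.]
handle 0 nan
  return _methods._mean(a, axis=axis, dtype=dtype,
  ret = ret.dtype.type(ret / rcount)
<stdin>:6: RuntimeWarning: Mean of empty slice.
  ret = um.true_divide(
```

Run:
```python
from h import *
p,d=get_image("scene");cv2.imwrite("pics/s2.png",cv2.resize(p[110:260,210:410],None,fx=4,fy=4,interpolation=cv2.INTER_CUBIC)[:,:,::-1])
Q=cloud("scene",d)
for z in range(90,180,4):
    m=(abs(Q[...,0]-600)<130)&(abs(Q[...,1]-105)<70)&(Q[...,2]>=z)&(Q[...,2]<z+4);q=Q[m]
    if m.sum(): print(z,m.sum(),q.min(0).round(),q.max(0).round())
```

```text
98 32 [523.  67. 100.] [699. 140. 102.]
102 71 [512.  68. 102.] [701. 141. 106.]
106 78 [521.  67. 106.] [700. 141. 110.]
110 72 [514.  68. 110.] [701. 141. 114.]
114 187 [508.  69. 114.] [701. 140. 118.]
118 301 [516.  69. 118.] [701. 140. 122.]
122 254 [510.  70. 122.] [697. 138. 126.]
126 48 [517.  81. 126.] [694. 137. 130.]
130 36 [548.  93. 130.] [670. 120. 134.]
134 30 [550.  94. 134.] [670. 119. 138.]
138 30 [550.  92. 138.] [669. 119. 142.]
142 38 [550.  92. 142.] [669. 124. 146.]
146 43 [546.  83. 146.] [671. 128. 150.]
150 37 [550.  83. 150.] [671. 128. 154.]
154 80 [545.  82. 154.] [671. 127. 158.]
158 207 [542.  83. 158.] [668. 128. 162.]
162 18 [570.  83. 162.] [616. 127. 166.]
166 20 [596.  83. 166.] [616. 128. 170.]
170 15 [597.  83. 170.] [618. 128. 174.]
174 20 [598.  80. 174.] [617. 129. 178.]
178 16 [599.  81. 178.] [617. 130. 182.]
```

View pics/s2.png

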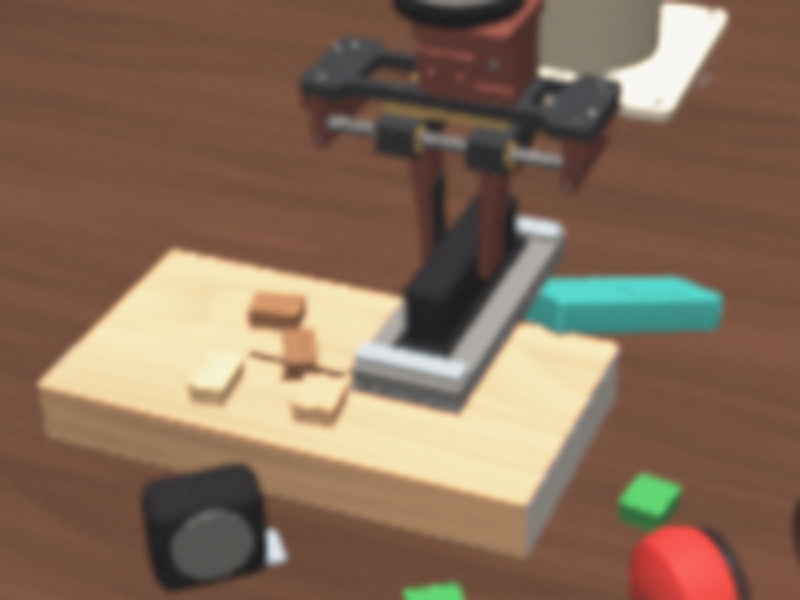

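The block hangs level at crop (455,320). The turquoise look-alike now lies on its side at crop (630,300), although it stood upright before. I'll check numerically what happened and whether the meter still stands.

```bash
python3 - <<'E'
from h import *
for n in("scene","top"):
    p,d=get_image(n);Q=cloud(n,d);h=cv2.cvtColor(p,cv2.COLOR_RGB2HSV)
    m=(h[...,0]>80)&(h[...,0]<96)&(h[...,1]>110)&(Q[...,0]<900)&(Q[...,0]>200)&(abs(Q[...,1])<500)&(Q[...,2]<200)
    if m.sum(): print(n,"teal",m.sum(),Q[m].min(0).round(),Q[m].max(0).round(),np.median(Q[m],0).round())
    m=(abs(Q[...,0]-472)<50)&(abs(Q[...,1]-360)<60)&(Q[...,2]>140)&(Q[...,2]<175)
    print(n,"meter",m.sum(),Q[m].mean(0) if m.sum() else "")
E
python3 -c "
import numpy as np,cv2
from h import *
Q=cloud('scene',np.load('pics/scene0.npy'));p=cv2.imread('pics/scene0.png');h=cv2.cvtColor(p,cv2.COLOR_BGR2HSV)
m=(h[...,0]>80)&(h[...,0]<96)&(h[...,1]>110)&(Q[...,0]<900)&(Q[...,0]>200)&(abs(Q[...,1])<500)&(Q[...,2]<200)
print('at start',Q[m].min(0).round(),Q[m].max(0).round())"
```

```text
scene teal 534 [356. 115.  -2.] [553. 229. 101.] [473. 174.  49.]
scene meter 258 [481.94241665 360.32492336 152.00257595]
top teal 20 [416. 219.  27.] [729. 352.  75.] [424. 223.  38.]
top meter 219 [471.33613774 357.87125699 156.92819074]
at start [388. 199.  15.] [439. 252. 150.]
```

Run:
```python
from h import *
p,d=get_image("scene");Q=cloud("scene",d);h=cv2.cvtColor(p,cv2.COLOR_RGB2HSV)
m=(h[...,0]>80)&(h[...,0]<96)&(h[...,1]>110)&(Q[...,0]<900)&(Q[...,0]>200)&(abs(Q[...,1])<500)&(Q[...,2]<200)
m=cv2.erode(m.astype(np.uint8),np.ones((3,3)))>0
q=Q[m]
for y in range(100,240,10):
    k=(q[:,1]>=y)&(q[:,1]<y+10)
    if k.sum(): print(y,k.sum(),q[k].min(0).round(),q[k].max(0).round())
cv2.imwrite("pics/s3.png",cv2.resize(p[150:225,310:410],None,fx=8,fy=8,interpolation=cv2.INTER_CUBIC)[:,:,::-1])
```

```text
120 13 [478. 122.  54.] [517. 130.  70.]
130 30 [467. 130.  52.] [524. 139.  72.]
140 47 [457. 140.  49.] [527. 150.  74.]
150 45 [450. 150.  46.] [520. 160.  70.]
160 44 [443. 160.  44.] [512. 170.  67.]
170 50 [431. 170.  39.] [496. 180.  61.]
180 44 [424. 180.  36.] [484. 190.  55.]
190 44 [410. 190.  30.] [474. 200.  49.]
200 38 [419. 200.  28.] [463. 210.  46.]
210 34 [424. 210.  23.] [449. 220.  44.]
220 17 [424. 220.  22.] [439. 226.  37.]
```

View pics/s3.png

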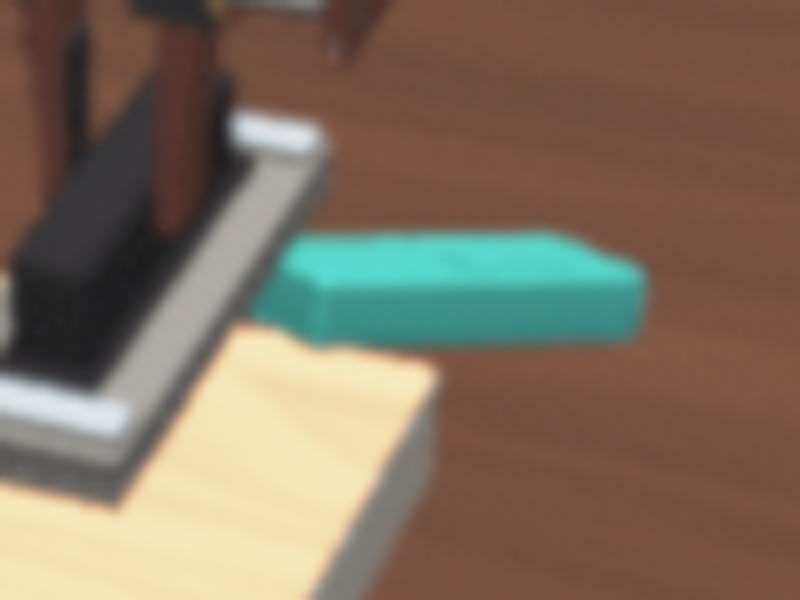

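The look-alike now leans on the plank's near-left edge (end at crop (300,290), around (520,140), z 74). I'll shift the block +x so it comes down clear of both it and the tape.

```bash
python3 -m creep '{"delta_pos":[[0.007,0.01,0],[0.007,0.01,0],[0,0,0.01],[0,0,0.015],[0,0,0.015],[0,0,0.007],[0,0,0],[0,0,0],[0,0,0]],"twist":[[0,0,0],[0,0,0],[0,0,0],[0,0,0],[0,0,0],[0,0,0],[0,0,0],[0,0,0],[0,0,0]]}'
python3 - <<'E'
from h import *
goal(617,85,111,-91)
p,d=get_image("scene");Q=cloud("scene",d)
m=(abs(Q[...,0]-615)<110)&(abs(Q[...,1]-85)<50)
for z in range(44,120,4):
    k=m&(Q[...,2]>=z)&(Q[...,2]<z+4);q=Q[k]
    if k.sum(): print(z,k.sum(),q.min(0).round(),q.max(0).round())
E
```

```text
t: 9.53
ee_pos: [618.2, 85.4, 117.9]
orientation: [-3.141, 0.026, -0.001]
ft_force: [0.1, 0.4, -2.0]
width: 27.9
grasp_force: 30.0
t 9.53 pos [618.2  85.4 117.9] q [ 0.12  0.58  1.71 -0.    0.86  1.71] F [ 0.1  0.4 -2. ] w 27.9
shift now [-1.2  0.4  6.9] twist [-0.01 -0.05  0.05] shift after twist [-1.2  0.4  6.9]
44 119 [512. 114.  44.] [695. 135.  47.]
48 7 [508.  37.  49.] [637. 133.  51.]
52 32 [507.  37.  52.] [714. 132.  56.]
56 99 [510.  35.  56.] [715. 132.  60.]
60 69 [507.  39.  60.] [717. 135.  64.]
64 80 [507.  49.  64.] [716. 134.  68.]
68 165 [506.  49.  68.] [716. 134.  72.]
72 311 [527.  50.  72.] [716. 121.  76.]
76 262 [527.  50.  76.] [712. 119.  80.]
80 56 [533.  51.  80.] [711. 121.  84.]
84 37 [562.  73.  84.] [684. 101.  88.]
88 30 [564.  74.  88.] [685. 100.  92.]
92 29 [562.  74.  92.] [685. 100.  95.]
96 35 [571.  63.  96.] [686. 107. 100.]
100 45 [563.  64. 100.] [685. 107. 104.]
104 41 [562.  64. 104.] [685. 108. 108.]
108 74 [556.  64. 108.] [685. 109. 112.]
112 211 [557.  64. 112.] [685. 108. 116.]
116 21 [612.  64. 116.] [675. 108. 120.]
```

```bash
python3 -m creep '{"delta_pos":[[0,0,0.004],[0,0,0.002],[0,0,0],[0,0.005,0],[0,0.01,0],[0,0.01,0],[0,0.01,0],[0,0.01,0],[0,0.01,0],[0,0.01,0],[0,0.01,0],[0,0.01,0],[0,0.01,0],[0,0.01,0],[0,0.01,0],[0,0.01,0],[0,0.01,0],[0,0.01,0]],"twist":[[0,0,0],[0,0,0],[0,0,0],[0,0,0],[0,0,0],[0,0,0],[0,0,0],[0,0,0],[0,0,0],[0,0,0],[0,0,0],[0,0,0],[0,0,0],[0,0,0],[0,0,0],[0,0,0],[0,0,0],[0,0,0]]}'
python3 -m creep '{"delta_pos":[[0,0.01,0],[0,0.01,0],[0,0.01,0],[0,0.01,0],[0,0.01,0],[0,0.01,0],[0,0.01,0],[0,0.01,0],[0,0.01,0],[0,0,0]],"twist":[[0,0,0],[0,0,0],[0,0,0],[0,0,0],[0,0,0],[0,0,0],[0,0,0],[0,0,0],[0,0,0],[0,0,0]]}'
python3 - <<'E'
from h import *
goal(617,-150,111,-91)
p,d=get_image("scene");cv2.imwrite("pics/s4.png",cv2.resize(p[110:260,110:380],None,fx=2.9,fy=2.9,interpolation=cv2.INTER_CUBIC)[:,:,::-1])
E
```

```text
t: 11.08
ee_pos: [615.3, -60.6, 111.4]
orientation: [3.141, -0.026, -0.0]
ft_force: [-0.0, 0.1, -1.9]
width: 27.8
grasp_force: 30.0
t: 11.92
ee_pos: [613.9, -151.6, 111.4]
orientation: [3.141, -0.028, 0.001]
ft_force: [0.3, 0.4, -1.7]
width: 27.4
grasp_force: 30.0
t 11.92 pos [ 613.9 -151.6  111.4] q [-0.26  0.6   1.69 -0.    0.86  1.33] F [ 0.3  0.4 -1.7] w 27.4
shift now [ 3.1 -1.7  0.4] twist [ 0.03 -0.02 -0.02] shift after twist [ 3.1 -1.7  0.4]
```

View pics/s4.png

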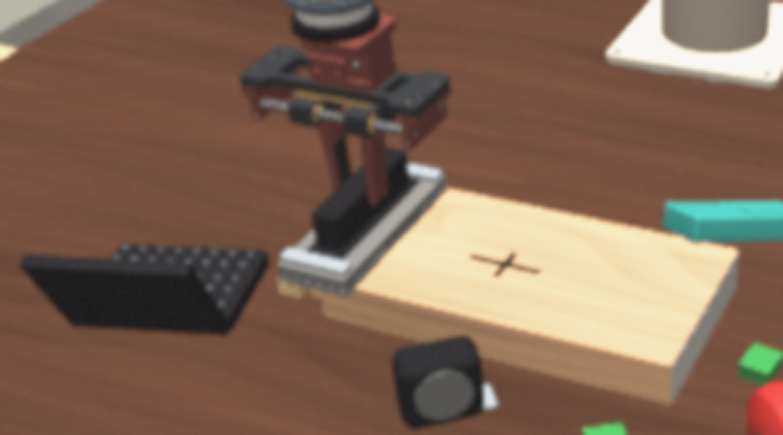

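The plank and cross (crop (505,265)) are clear, and one offcut shows below the block at (290,288). Lifting to check all four.

```bash
python3 -m creep '{"delta_pos":[[0,0,-0.015],[0,0,-0.03],[0,0,-0.03],[-0.02,0,0],[-0.035,0.02,0],[-0.035,0.035,0],[-0.035,0.035,0],[-0.02,0.035,0],[-0.02,0.035,0],[-0.02,0.02,0],[0,0,0],[0,0,0]],"twist":[[0,0,0],[0,0,0],[0,0,0],[0,0,0],[0,0,0],[0,0,0],[0,0,0],[0,0,0],[0,0,0],[0,0,0],[0,0,0],[0,0,0]]}'
python3 - <<'E'
from h import *
goal(430,-330,150,-91)
p,d=get_image("top");cv2.imwrite("pics/t5.png",cv2.resize(p[160:280,280:480],None,fx=4,fy=4,interpolation=cv2.INTER_CUBIC)[:,:,::-1])
Q=cloud("top",d)
m=((Q[...,0]>490)&(Q[...,0]<720)&(Q[...,1]>-260)&(Q[...,1]<-166)&(Q[...,2]>6)&(Q[...,2]<90)).astype(np.uint8)
n,l,s,c=cv2.connectedComponentsWithStats(m)
for i in range(1,n):
    if s[i][4]>8: q=Q[l==i]; print(s[i][4],c[i].round(),np.median(q,0).round(),q.max(0).round())
E
```

```text
t: 12.97
ee_pos: [436.3, -316.3, 186.5]
orientation: [-3.141, 0.03, -0.0]
ft_force: [-0.7, 0.6, -1.9]
width: 27.6
grasp_force: 30.0
t 12.97 pos [ 436.3 -316.3  186.5] q [-0.65  0.37  1.86  0.    0.91  0.94] F [-0.7  0.6 -1.9] w 27.6
shift now [-6.  13.8 36.5] twist [-0.02 -0.   -0.1 ] shift after twist [-6.  13.8 36.5]
159 [419. 190.] [ 687. -251.   18.] [ 720. -233.   27.]
169 [402. 199.] [ 645. -201.   17.] [ 667. -174.   31.]
79 [396. 212.] [ 600. -177.   21.] [ 620. -171.   27.]
102 [405. 227.] [ 559. -211.   15.] [ 571. -194.   24.]
```

View pics/t5.png

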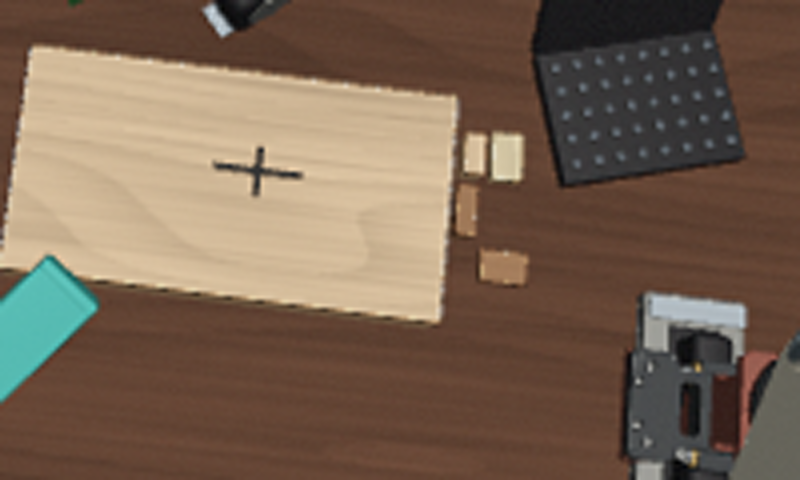

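All four offcuts lie on the bench at crop (475,155), (507,157), (466,210), (503,267). The cross is fully visible, crossing at crop (258,171). Next I lay the block down.

```bash
python3 -m creep '{"delta_pos":[[0,0.007,0.015],[0,0.007,0.02],[0,0,0.025],[0,0,0.025],[0,0,0.02],[0,0,0.008],[0,0,0],[0,0,0]],"twist":[[0,0,0],[0,0,0],[0,0,0],[0,0,0],[0,0,0],[0,0,0],[0,0,0],[0,0,0]]}'
python3 -m creep '{"delta_pos":[[0,0,0.002],[0,0,0.002],[0,0,0.001],[0,0,0.0],[0,0,0]],"twist":[[0,0,0],[0,0,0],[0,0,0],[0,0,0],[0,0,0]]}'
python3 - <<'E'
from h import *
c=ray("top",344.2,202.2,45);print("cross",c.round(1))
for n in("top","scene"):
    p,d=get_image(n);T=np.array(C[n]["extrinsics"]);K=np.array(C[n]["camera_matrix"])
    Q=cloud(n,d); g=cv2.cvtColor(p,cv2.COLOR_RGB2GRAY).astype(float)
    m=(np.hypot(Q[...,0]-610.5,Q[...,1]+11.5)<50)&(abs(Q[...,2]-45)<6)
    w=np.clip(np.median(g[m])-g-45,0,None)*m; v,u=np.nonzero(w)
    X=np.array([ray(n,a,b,45)[:2] for a,b in zip(u,v)]);W=w[v,u];mu=np.average(X,axis=0,weights=W)
    e=np.linalg.eigh(np.cov(X.T,aweights=W));print(n,len(u),mu.round(1),np.sqrt(e[0]).round(1),np.degrees(np.arctan2(e[1][1,1],e[1][0,1])))
E
```

```text
t: 13.68
ee_pos: [437.7, -329.1, 73.6]
orientation: [-3.141, 0.024, 0.0]
ft_force: [0.1, -0.1, -1.9]
width: 28.0
grasp_force: 30.0
t: 14.1
ee_pos: [437.0, -329.8, 68.8]
orientation: [3.141, -0.026, 0.001]
ft_force: [0.1, 0.1, -2.3]
width: 28.2
grasp_force: 30.0
cross [610.1 -11.7  45. ]
top 66 [609.8 -11.2] [ 7.1 15.9] 88.92874515495214
scene 52 [610.1  -9.9] [ 6.3 11.9] 88.67405621933939
```

```bash
python3 -m creep '{"delta_pos":[[0,0,0.0015],[0,0,0.0015],[0,0,0.0015],[0,0,0],[0,0,0]],"twist":[[0,0,0],[0,0,0],[0,0,0],[0,0,0],[0,0,0]]}'
python3 -m creep '{"delta_pos":[[0,0,0.001],[0,0,0.001],[0,0,0],[0,0,0]],"twist":[[0,0,0],[0,0,0],[0,0,0],[0,0,0]]}'
```

```text
t: 14.62
ee_pos: [436.8, -329.6, 63.7]
orientation: [-3.141, 0.026, 0.0]
ft_force: [-0.2, -0.9, -1.4]
width: 27.6
grasp_force: 30.0
t: 14.95
ee_pos: [437.0, -329.8, 62.4]
orientation: [3.141, -0.026, 0.0]
ft_force: [-3.0, -0.0, 5.1]
width: 27.7
grasp_force: 30.0
```

```bash
python3 -m creep '{"delta_pos":[[0,0,0],[0,0,0],[0,0,0],[0,0,0],[0,0,0],[0,0,0],[0,0,-0.01],[0,0,-0.025],[0,0,-0.035],[0,0,-0.035],[0,0,-0.035],[0,0,-0.035],[0,0,-0.015],[0,0,0],[0,0,0]],"twist":[[0,0,0],[0,0,0],[0,0,0],[0,0,0],[0,0,0],[0,0,0],[0,0,0],[0,0,0],[0,0,0],[0,0,0],[0,0,0],[0,0,0],[0,0,0],[0,0,0],[0,0,0]]}' 1
python3 - <<'E'
from h import *
goal(472,360,240,15)
p,d=get_image("scene");Q=cloud("scene",d)
m=(abs(Q[...,0]-437)<120)&(abs(Q[...,1]+330)<60)
for z in(12,16,20,24,40,56,60,64):
    k=m&(Q[...,2]>=z)&(Q[...,2]<z+4); print(z,k.sum(),(Q[k].min(0).round(),Q[k].max(0).round()) if k.sum() else "")
_,d=get_image("top");Q=cloud("top",d)
m=(abs(Q[...,0]-472)<60)&(abs(Q[...,1]-360)<60)&(Q[...,2]>153)&(Q[...,2]<166)
print("meter",cv2.minAreaRect(np.float32(Q[m][:,:2])))
E
```

```text
t: 16.2
ee_pos: [437.1, -329.8, 253.2]
orientation: [3.14, -0.026, 0.003]
ft_force: [-0.7, -0.1, -0.3]
width: 87.8
grasp_force: 0.0
t 16.20 pos [ 437.1 -329.8  253.2] q [-0.67  0.29  1.79 -0.    1.05  0.92] F [-0.7 -0.1 -0.3] w 87.8
shift now [  23.5 -690.3   12.1] twist [   0.17    0.   -105.94] shift after twist [657.3 212.2  13.2]
12 97 (array([ 345., -367.,   12.]), array([ 535., -292.,   16.]))
16 181 (array([ 349., -365.,   16.]), array([ 538., -293.,   20.]))
20 158 (array([ 346., -367.,   20.]), array([ 532., -292.,   24.]))
24 61 (array([ 348., -360.,   24.]), array([ 531., -297.,   28.]))
40 36 (array([ 378., -340.,   40.]), array([ 503., -312.,   44.]))
56 145 (array([ 377., -343.,   56.]), array([ 503., -314.,   60.]))
60 12 (array([ 385., -338.,   60.]), array([ 506., -318.,   62.]))
64 0 
meter ((472.3877258300781, 359.7280578613281), (27.366151809692383, 57.0157585144043), 15.00505542755127)
```

```bash
python3 -m creep '{"delta_pos":[[0,0,0],[0,0,0],[0,0,0],[0,0,0],[0,0,0],[0,0,0],[0,0,0],[0,0,0],[0,0,0],[0,0,0],[0,0,0],[0,0,0],[0,0,0],[0,0,0],[0,0,0],[0,0,0],[0,0,0]],"twist":[[0,0,-4],[0,0,-6.5],[0,0,-6.5],[0,0,-6.5],[0,0,-6.5],[0,0,-6.5],[0,0,-6.5],[0,0,-6.5],[0,0,-6.5],[0,0,-6.5],[0,0,-6.5],[0,0,-6.5],[0,0,-6.5],[0,0,-6.5],[0,0,-6.5],[0,0,-6.5],[0,0,-4.5]]}'
python3 -m creep '{"delta_pos":[[0.015,0.005,0],[0.025,0.008,0],[0.035,0.0113,0],[0.035,0.0113,0],[0.035,0.0113,0],[0.035,0.0113,0],[0.035,0.0113,0],[0.035,0.0113,0],[0.035,0.0113,0],[0.035,0.0113,0],[0.035,0.0113,0],[0.035,0.0113,0],[0.035,0.0113,0],[0.035,0.0113,0],[0.035,0.0113,0],[0.035,0.0113,0],[0.035,0.0113,0],[0.035,0.0113,0],[0.035,0.0113,0],[0.025,0.008,0]],"twist":[[0,0,0],[0,0,0],[0,0,0],[0,0,0],[0,0,0],[0,0,0],[0,0,0],[0,0,0],[0,0,0],[0,0,0],[0,0,0],[0,0,0],[0,0,0],[0,0,0],[0,0,0],[0,0,0],[0,0,0],[0,0,0],[0,0,0],[0,0,0]]}'
python3 -m creep '{"delta_pos":[[0,0,0],[0,0,0],[0,0,0]],"twist":[[0,0,0],[0,0,0],[0,0,0]]}'
python3 -c "
from h import *
goal(472.3,359.8,106,15)"
```

```text
t: 17.72
ee_pos: [436.0, -328.9, 249.8]
orientation: [-1.902, -2.496, -0.0]
ft_force: [0.4, -0.1, -0.9]
width: 87.6
grasp_force: 0.0
t: 19.38
ee_pos: [469.5, 365.9, 250.3]
orientation: [-1.912, -2.492, 0.003]
ft_force: [-0.2, -0.1, 0.2]
width: 87.7
grasp_force: 0.0
t: 19.63
ee_pos: [470.0, 362.3, 250.5]
orientation: [-1.911, -2.492, 0.005]
ft_force: [-0.6, 0.5, 0.1]
width: 88.0
grasp_force: 0.0
t 19.63 pos [470.  362.3 250.5] q [ 0.64  0.37  1.69 -0.    1.08  0.37] F [-0.6  0.5  0.1] w 88.0
shift now [ -2.8   2.  144.5] twist [-0.16  0.08  0.03] shift after twist [ -3.    1.6 144.5]
```

```bash
python3 -m creep '{"delta_pos":[[-0.003,0.002,0.01],[0,0,0.02],[0,0,0.025],[0,0,0.025],[0,0,0.025],[0,0,0.02],[0,0,0.01],[0,0,0],[0,0,0],[0,0,0],[0,0,0]],"twist":[[0,0,0],[0,0,0],[0,0,0],[0,0,0],[0,0,0],[0,0,0],[0,0,0],[0,0,0],[0,0,0],[0,0,0],[0,0,0]]}'
python3 -c "
from h import *
goal(472.3,359.8,106,15)"
```

```text
t: 20.55
ee_pos: [474.8, 361.0, 118.3]
orientation: [1.911, 2.492, 0.004]
ft_force: [0.5, 0.8, 0.9]
width: 87.7
grasp_force: 0.0
t 20.55 pos [474.8 361.  118.3] q [ 0.63  0.54  1.77 -0.    0.83  0.37] F [0.5 0.8 0.9] w 87.7
shift now [-0.5 -2.8 12.3] twist [ 0.13 -0.05  0.03] shift after twist [-0.5 -2.7 12.3]
```

```bash
python3 -m creep '{"delta_pos":[[0,-0.001,0.006],[0,0,0.006],[0,0,0],[0,0,0]],"twist":[[0,0,0],[0,0,0],[0,0,0],[0,0,0]]}'
python3 -m creep '{"delta_pos":[[0,0,0],[0,0,0],[0,0,0],[0,0,0],[0,0,0],[0,0,0],[0,0,0],[0,0,0],[0,0,0],[0,0,0],[0,0,0],[0,0,0],[0,0,0]],"twist":[[0,0,0],[0,0,0],[0,0,0],[0,0,0],[0,0,0],[0,0,0],[0,0,0],[0,0,0],[0,0,0],[0,0,0],[0,0,0],[0,0,0],[0,0,0]]}' 0
python3 -c "
from h import *
goal(472.3,359.8,106,15)"
```

```text
t: 20.88
ee_pos: [472.6, 360.3, 104.5]
orientation: [-1.911, -2.493, 0.001]
ft_force: [-0.7, 0.1, -0.3]
width: 87.7
grasp_force: 0.0
t: 21.97
ee_pos: [473.0, 360.4, 104.9]
orientation: [-1.911, -2.493, 0.0]
ft_force: [-0.1, -0.0, 0.6]
width: 25.9
grasp_force: 30.0
t 21.97 pos [473.  360.4 104.9] q [ 0.63  0.56  1.78 -0.    0.8   0.37] F [-0.1 -0.   0.6] w 25.9
shift now [-0.4 -0.8 -1.1] twist [-0.    0.    0.06] shift after twist [-0.4 -0.8 -1.1]
```

```bash
python3 -m creep '{"delta_pos":[[0,0,-0.005],[0,0,-0.01],[0,0,-0.015],[0,0,-0.015],[0,0,-0.02],[0,0,-0.02],[0,0,-0.015],[0,0,0],[0,0,0],[0,0,0]],"twist":[[0,0,0],[0,0,0],[0,0,0],[0,0,0],[0,0,0],[0,0,0],[0,0,0],[0,0,0],[0,0,0],[0,0,0]]}'
python3 -c "
from h import *
goal(610,-11,171,-1.1)"
```

```text
t: 22.8
ee_pos: [472.5, 360.1, 204.4]
orientation: [-1.911, -2.493, 0.001]
ft_force: [-1.2, 0.2, -0.7]
width: 26.2
grasp_force: 30.0
t 22.80 pos [472.5 360.1 204.4] q [0.63 0.42 1.73 0.   0.99 0.37] F [-1.2  0.2 -0.7] w 26.2
shift now [-394.1   36.4   33.5] twist [-0.04  0.02 16.16] shift after twist [-368.4  144.6   33.4]
```

```bash
python3 -m creep '{"delta_pos":[[0,0,0],[0,0,0],[0,0,0],[0,0,0],[-0.012,0.005,0],[-0.026,0.0102,0],[-0.026,0.0102,0],[-0.026,0.0102,0],[-0.026,0.0102,0],[-0.026,0.0102,0],[-0.026,0.0102,0],[-0.026,0.0102,0],[-0.026,0.0102,0],[-0.026,0.0102,0],[-0.026,0.0102,0],[-0.026,0.0102,0],[-0.026,0.0102,0.01],[-0.026,0.0102,0.01],[-0.018,0.007,0.01],[0,0,0]],"twist":[[0,0,3],[0,0,5],[0,0,5],[0,0,3.1],[0,0,0],[0,0,0],[0,0,0],[0,0,0],[0,0,0],[0,0,0],[0,0,0],[0,0,0],[0,0,0],[0,0,0],[0,0,0],[0,0,0],[0,0,0],[0,0,0],[0,0,0],[0,0,0]]}'
python3 -m creep '{"delta_pos":[[0,0,0],[0,0,0],[0,0,0],[0,0,0],[0,0,0]],"twist":[[0,0,0],[0,0,0],[0,0,0],[0,0,0],[0,0,0]]}'
python3 - <<'E'
from h import *
goal(610,-11,141,-1.1)
p,d=get_image("scene");cv2.imwrite("pics/s6.png",cv2.resize(p[130:230,210:340],None,fx=6,fy=6,interpolation=cv2.INTER_CUBIC)[:,:,::-1])
Q=cloud("scene",d)
for z in range(60,150,10):
    m=(np.hypot(Q[...,0]-610,Q[...,1]+11)<50)&(Q[...,2]>=z)&(Q[...,2]<z+10);q=Q[m]
    if m.sum(): print(z,m.sum(),q.min(0).round(1),q.max(0).round(1))
E
```

```text
t: 24.47
ee_pos: [610.1, -14.2, 172.0]
orientation: [-2.242, -2.198, 0.005]
ft_force: [-0.2, 0.5, -0.9]
width: 25.9
grasp_force: 30.0
t: 24.88
ee_pos: [610.9, -9.2, 175.4]
orientation: [2.239, 2.203, 0.001]
ft_force: [-0.4, 0.5, -1.1]
width: 26.4
grasp_force: 30.0
t 24.88 pos [610.9  -9.2 175.4] q [-0.03  0.48  1.71  0.    0.95 -0.02] F [-0.4  0.5 -1.1] w 26.4
shift now [-1.8 -0.9 34.4] twist [ 0.04 -0.    0.15] shift after twist [-1.8 -0.8 34.4]
70 1 [613.9   5.3  78.5] [613.9   5.3  78.5]
80 11 [612.1 -32.8  87.5] [625.9  16.4  89.8]
90 65 [608.9 -35.3  90.2] [629.1  20.3 100. ]
100 78 [605.  -37.9 100.1] [628.9  18.7 109.9]
110 77 [604.4 -35.1 110. ] [629.4  19.9 119.7]
120 76 [601.  -35.7 120.1] [628.5  19.1 129.9]
130 82 [602.3 -39.1 130. ] [629.4  18.9 139.9]
140 74 [605.6 -36.5 140.3] [629.7  19.3 149.9]
```

View pics/s6.png

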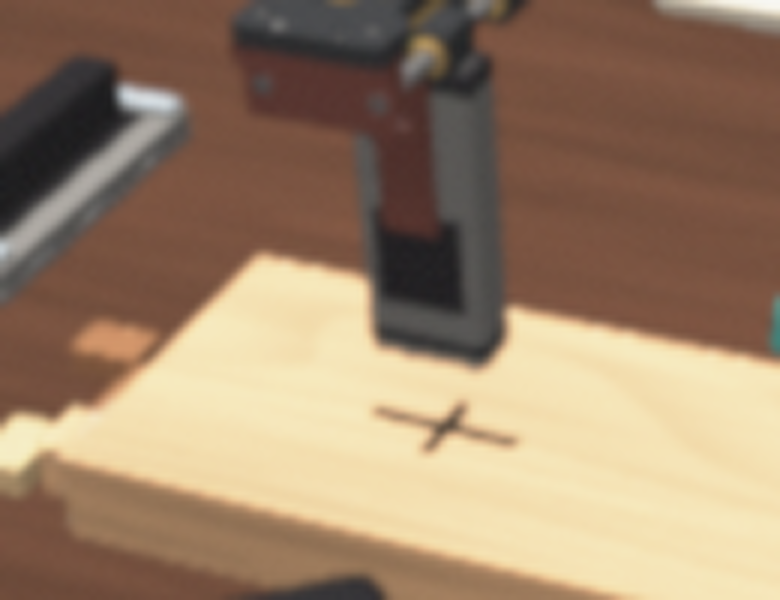

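The meter hangs upright over the cross, crossing at crop (447,427), body bottom at (435,350). I'll check the front-face depth, then touch down.

```bash
python3 -m creep '{"delta_pos":[[-0.0015,-0.0005,0.01],[0,0,0.01],[0,0,0.004],[0,0,0],[0,0,0],[0,0,0]],"twist":[[0,0,0],[0,0,0],[0,0,0],[0,0,0],[0,0,0],[0,0,0]]}'
python3 - <<'E'
from h import *
goal(610,-11,141,-1.1)
_,d=get_image("scene");Q=cloud("scene",d)
for z in range(60,130,10):
    m=(abs(Q[...,0]-612)<25)&(abs(Q[...,1]+10)<18)&(Q[...,2]>=z)&(Q[...,2]<z+10);q=Q[m]
    if m.sum(): print(z,m.sum(),np.median(q,0).round(1))
    m=(abs(Q[...,0]-612)<25)&(abs(Q[...,1]+10)<40)&(Q[...,2]>=z)&(Q[...,2]<z+10);q=Q[m]
    if m.sum(): print("   y",q[:,1].min().round(1),q[:,1].max().round(1))
E
```

```text
t: 25.43
ee_pos: [610.5, -11.6, 150.8]
orientation: [-2.242, -2.201, 0.0]
ft_force: [0.5, 0.6, -1.8]
width: 26.0
grasp_force: 30.0
t 25.43 pos [610.5 -11.6 150.8] q [-0.04  0.51  1.72 -0.    0.9  -0.02] F [ 0.5  0.6 -1.8] w 26.0
shift now [ 0.6 -0.5  9.8] twist [-0.    0.    0.06] shift after twist [ 0.6 -0.5  9.8]
60 23 [624.8 -10.8  67.9]
   y -36.9 17.0
70 43 [624.9  -9.2  75.4]
   y -39.7 16.1
80 37 [624.2 -10.   85.5]
   y -40.3 16.8
90 38 [625.1  -7.8  95.5]
   y -38.2 16.5
100 35 [625.2  -9.8 104.4]
   y -37.8 16.9
110 49 [625.5  -9.1 114.5]
   y -39.3 16.3
120 34 [625.4  -4.4 123.6]
   y -39.3 16.2
```

```bash
python3 -m creep '{"delta_pos":[[0.0005,-0.001,0.002],[0,0,0.002],[0,0,0.002],[0,0,0.001],[0,0,0],[0,0,0],[0,0,0]],"twist":[[0,0,0],[0,0,0],[0,0,0],[0,0,0],[0,0,0],[0,0,0],[0,0,0]]}'
python3 -m creep '{"delta_pos":[[0,0,0.0005],[0,0,0],[0,0,0.0005],[0,0,0],[0,0,0]],"twist":[[0,0,0],[0,0,0],[0,0,0],[0,0,0],[0,0,0]]}'
```

```text
t: 26.07
ee_pos: [609.4, -11.1, 143.9]
orientation: [2.241, 2.201, 0.0]
ft_force: [0.0, -0.1, -1.1]
width: 25.6
grasp_force: 30.0
t: 26.48
ee_pos: [609.3, -11.1, 142.9]
orientation: [-2.242, -2.201, -0.0]
ft_force: [-0.3, 0.2, -1.8]
width: 26.2
grasp_force: 30.0
```

```bash
python3 -m creep '{"delta_pos":[[0,0,0.0005],[0,0,0],[0,0,0]],"twist":[[0,0,0],[0,0,0],[0,0,0]]}'
python3 -m creep '{"delta_pos":[[0,0,0.0005],[0,0,0],[0,0,0]],"twist":[[0,0,0],[0,0,0],[0,0,0]]}'
```

```text
t: 26.73
ee_pos: [609.3, -11.1, 142.3]
orientation: [-2.241, -2.201, 0.0]
ft_force: [-0.7, 0.5, -1.5]
width: 25.9
grasp_force: 30.0
t: 26.98
ee_pos: [609.3, -11.1, 141.8]
orientation: [-2.242, -2.201, 0.0]
ft_force: [0.2, 0.3, -1.0]
width: 26.1
grasp_force: 30.0
```

```bash
python3 -m creep '{"delta_pos":[[0,0,0.0003],[0,0,0],[0,0,0]],"twist":[[0,0,0],[0,0,0],[0,0,0]]}'
```

```text
t: 27.23
ee_pos: [609.3, -11.1, 141.5]
orientation: [-2.241, -2.201, 0.0]
ft_force: [-0.4, -0.9, -1.3]
width: 25.9
grasp_force: 30.0
```

```bash
python3 -m creep '{"delta_pos":[[0,0,0.0003],[0,0,0],[0,0,0]],"twist":[[0,0,0],[0,0,0],[0,0,0]]}'
python3 -m creep '{"delta_pos":[[0,0,0.0003],[0,0,0],[0,0,0]],"twist":[[0,0,0],[0,0,0],[0,0,0]]}'
```

```text
t: 27.48
ee_pos: [609.3, -11.1, 141.3]
orientation: [-2.242, -2.201, 0.0]
ft_force: [0.3, 0.5, -2.0]
width: 26.2
grasp_force: 30.0
t: 27.73
ee_pos: [609.3, -11.1, 141.0]
orientation: [-2.241, -2.201, 0.0]
ft_force: [0.6, 0.8, -1.5]
width: 26.1
grasp_force: 30.0
```

```bash
python3 -m creep '{"delta_pos":[[0,0,0.0003],[0,0,0],[0,0,0]],"twist":[[0,0,0],[0,0,0],[0,0,0]]}'
```

```text
t: 27.98
ee_pos: [609.4, -11.1, 140.8]
orientation: [2.241, 2.201, 0.0]
ft_force: [-0.8, 1.5, 0.2]
width: 25.8
grasp_force: 30.0
```

```bash
python3 -m creep '{"delta_pos":[[0,0,0.0002],[0,0,0],[0,0,0]],"twist":[[0,0,0],[0,0,0],[0,0,0]]}'
```

```text
t: 28.23
ee_pos: [609.4, -11.1, 140.7]
orientation: [2.241, 2.201, 0.0]
ft_force: [-2.4, 0.4, 2.6]
width: 26.3
grasp_force: 30.0
```

```bash
python3 -m creep '{"delta_pos":[[0,0,0.0002],[0,0,0],[0,0,0]],"twist":[[0,0,0],[0,0,0],[0,0,0]]}'
```

```text
t: 28.48
ee_pos: [609.4, -11.1, 140.6]
orientation: [2.241, 2.201, 0.0]
ft_force: [-1.2, 1.0, 5.8]
width: 26.0
grasp_force: 30.0
```

```bash
python3 -m creep '{"delta_pos":[[0,0,0.0002],[0,0,0],[0,0,0],[0,0,0],[0,0,0],[0,0,0]],"twist":[[0,0,0],[0,0,0],[0,0,0],[0,0,0],[0,0,0],[0,0,0]]}'
python3 - <<'E'
from h import *
p,d=get_image("scene");cv2.imwrite("pics/s7.png",cv2.resize(p[130:230,210:340],None,fx=6,fy=6,interpolation=cv2.INTER_CUBIC)[:,:,::-1])
goal(610,-11,140,-1)
E
```

```text
t: 28.98
ee_pos: [609.5, -11.1, 140.5]
orientation: [2.241, 2.201, 0.0]
ft_force: [-2.4, 0.2, 7.0]
width: 26.2
grasp_force: 30.0
t 29.03 pos [609.5 -11.1 140.5] q [-0.04  0.53  1.73 -0.    0.88 -0.02] F [-2.1 -0.   6.9] w 25.9
shift now [0.1 0.5 0.5] twist [ 0.02  0.   -0.04] shift after twist [0.1 0.5 0.5]
```

View pics/s7.png

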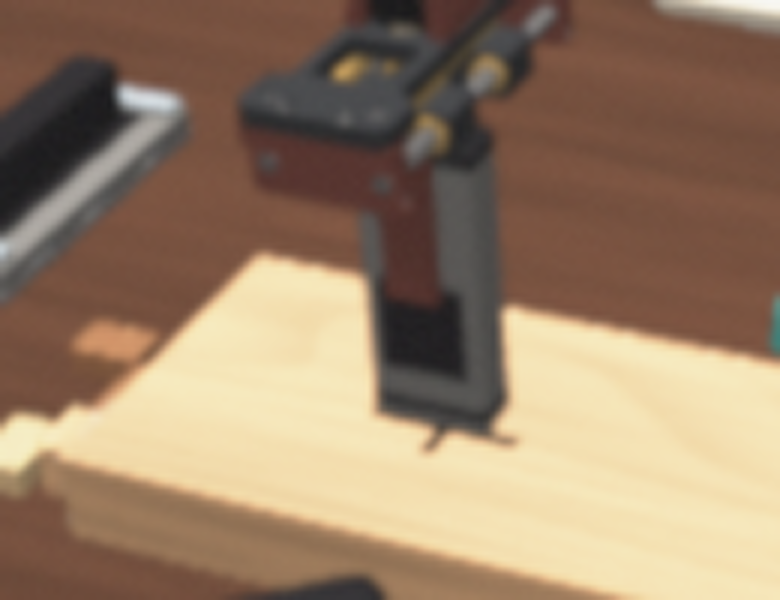

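The meter stands upright over the crossing, with the cross's near short arm at crop (435,440) and the +y end of the long stroke at (515,440). The press is about 8.5 N (6.9 N measured plus the meter's 1.7 N weight). Handing in.

```bash
python3 -c "
from workcell import *
print(close_job())"
```

```text
the job is handed in; nothing more can be done
None
```

I handed the job in with the four offcuts off the plank, the block flat on the bench, and the meter held upright on the cross at about 8.5 N; however, the turquoise look-alike toppled against the plank's edge during my early moves (cause not identified), and I left it there.

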